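Load a dry-block heater and set its clamp screw

TASK

Take the two tall capped tubes out of the rack and stand one in each bore of the aluminium heater block, pushed or dropped fully home; leave the two short tubes in the rack and the other things on the bench alone. Then turn the block's clamp screw clockwise by its wing until it seats against its stop, and back it off a quarter turn so that the block has room to expand. Finish with the wing still gripped and held steady at that quarter turn: do not let go of it.

Things in the scene. Friction and masses are not known exactly. Their poses are not given: they have to be found in the camera images.
- tall_tube_a: One of two identical tall sample tubes: white body 16 mm in diameter, tapered at the foot, with a ribbed purple cap 19 mm in diameter and 20 mm high on top; 105 mm long in all, 22 g or so. It starts upright in the rack. Origin at the centre of its foot, z up along the tube: the cap spans 85 to 105 mm above the origin.
- tall_tube_b: The other tall sample tube, just the same as tall_tube_a.
- short_tube_a: One of two short tubes that stay in the rack: same body and cap diameters as the tall ones but only 75 mm long. Origin at the centre of its foot, z up.
- short_tube_b: The other short tube, just the same.
- rack: White plastic tube rack, fixed: 60 mm (x) by 190 mm (y) by 50 mm high, with a row of four holes 45 mm apart along y, each 40 mm deep, 19 mm in diameter. Origin at the centre of its underside. Tubes stand on the hole floors, 10 mm above the bench: tall caps span 95 to 115 mm, short caps 65 to 85 mm above the bench. Which tube is in which hole varies.
- heater: Dry-block heater, fixed: white and blue housing 150 mm (x) by 260 mm (y) by 45 mm high. On its -y half the aluminium block (70 by 120 by 50 mm, top 95 mm above the bench) with two bores; a flat aluminium flange (60 by 100 mm, top 57 mm above the bench) runs on from the block to +y and carries the clamp screw. Origin at the centre of the housing's underside.
- block_hole0 (a point): Centre of the mouth of the block's first bore, level with the block's top; z up. Bore 18.5 mm in diameter, 45 mm deep, flat floor. A tall tube standing home in it has its foot 45 mm below this point and its top 60 mm above it.
- block_hole1 (a point): The same for the second bore, 50 mm from the first along the heater's y axis.
- wing: The clamp screw's black wing: an upright bar 44 mm long (its x axis), 12 mm thick (its y axis), 30 mm high, turning with the screw about the vertical. Origin at the centre of its underside, on the screw's axis, 80 mm above the bench, 23 mm above the flange (below it a 10 mm stem, then a 28 mm collar 8 mm high). Pinch it across its 12 mm from above. 105 mm from the nearer bore.
- clamp_screw (a joint): Angle of the clamp screw in rad: 0 = seated (hard stop), growing counter-clockwise seen from above as it is backed off; a quarter turn off reads 1.57. It starts 0.9 to 2.2 rad off its seat and can turn out to 4.0. Turning takes about 0.1 N m; it stays where it is left, may be re-gripped, and does not rise or sink.
- reagent_disc: White round reagent disc lying on the bench, 80 mm in diameter, 10 mm thick with a 16 mm high hub; leave alone. Origin at the centre of its underside.
- wash_bottle: White plastic bottle standing on the bench, 52 mm in diameter, 100 mm high; leave alone. Origin at the centre of its underside.
Mind the look-alikes: they are no part of the job. What is shaped like the tall_tube_b but green or yellow is not meant.

How it is judged:
On the way, in this order (a step that is already met when the one before it is completed fails the run):
1. both tall tubes stand home in the block's bores, one in each, released (((horizontal distance between tall_tube_a and block_hole0 below 0.006 m and z of tall_tube_a in the frame of block_hole0 below -0.038 m and angle between each of tall_tube_a, tall_tube_b's own z axis and vertical below 0.12 rad and horizontal distance between tall_tube_b and block_hole1 below 0.006 m and z of tall_tube_b in the frame of block_hole1 below -0.038 m) or (horizontal distance between tall_tube_a and block_hole1 below 0.006 m and z of tall_tube_a in the frame of block_hole1 below -0.038 m and angle between each of tall_tube_a, tall_tube_b's own z axis and vertical below 0.12 rad and horizontal distance between tall_tube_b and block_hole0 below 0.006 m and z of tall_tube_b in the frame of block_hole0 below -0.038 m)) and contact force between the fingers and tall_tube_a below 0.3 N and contact force between the fingers and tall_tube_b below 0.3 N), for 0.2 s.
2. the clamp screw is turned clockwise until it seats, the tubes in place (((horizontal distance between tall_tube_a and block_hole0 below 0.006 m and z of tall_tube_a in the frame of block_hole0 below -0.038 m and angle between each of tall_tube_a, tall_tube_b's own z axis and vertical below 0.12 rad and horizontal distance between tall_tube_b and block_hole1 below 0.006 m and z of tall_tube_b in the frame of block_hole1 below -0.038 m) or (horizontal distance between tall_tube_a and block_hole1 below 0.006 m and z of tall_tube_a in the frame of block_hole1 below -0.038 m and angle between each of tall_tube_a, tall_tube_b's own z axis and vertical below 0.12 rad and horizontal distance between tall_tube_b and block_hole0 below 0.006 m and z of tall_tube_b in the frame of block_hole0 below -0.038 m)) and value of joint clamp_screw below 0.08 rad), for 0.1 s.
At the end, for the whole second after the job is handed in: A tall tube in each bore: foot within 6 mm of the axis, 38 mm or more below the mouth, tilt under 0.12 rad, not touched. The clamp screw, having been seated (within 0.08 rad), stands 1.31 to 1.83 rad off its seat, under 0.1 rad/s, the fingers gripping its wing with over 3 N (all of step 1 and value of joint clamp_screw between 1.31 and 1.83 rad and not (velocity of joint clamp_screw above 0.1 rad/s or velocity of joint clamp_screw below -0.1 rad/s) and contact force between the fingers and wing above 3 N); the arm keeps its last pose, push and grip.
It fails at once if short tube a disturbed (moved more than 20 mm) (distance of short_tube_a from where it was at the start of the episode above 0.02 m).
It fails at once if short tube b disturbed (moved more than 20 mm) (distance of short_tube_b from where it was at the start of the episode above 0.02 m).
It fails at once if reagent disc disturbed (moved more than 20 mm) (distance of reagent_disc from where it was at the start of the episode above 0.02 m).
It fails at once if wash bottle disturbed (moved more than 20 mm) (distance of wash_bottle from where it was at the start of the episode above 0.02 m).
It also fails if it takes over 72 s, if anything falls off the work surface, if the arm or the gripper's body presses on something with over 40 N, if the wrist force passes 120 N, or if a joint passes its speed limit or range.

ROBOT

A 6-joint arm with a two-finger parallel gripper is mounted at the origin on the work surface. World frame = base frame: x ahead of the robot, y to its left, z up, the work surface at z = 0. Lengths are in m, angles in rad, forces in N, time in s.
With the tool pointing down it reaches from about 0.375 to 0.975 m from the base axis. Payload 3.8 kg.
Tool frame: the origin (TCP) lies at the very end of the fingers, on their centre line; the grasp point (between the pads) lies 19 mm behind it; z points along the fingers, y is the direction in which the jaws open and shut (so a half turn about z gives the same grasp; the last joint's range is limited). The gripper opens to 85 mm and grips with 20 to 120 N. Pads are 22 mm wide; open, the fingers measure 114 mm over their backs; the gripper's body (76 mm by 85 mm) begins 54 mm behind the grasp point. The pads swing forward as they close: fully open they stand 13 mm farther back than shut.
Start: joints at [1.236, 0.264, 1.604, -0, 1.274, -0.037], TCP at [0.198, 0.645, 0.231] pointing down, gripper open.
Joint ranges: [-2.63, 2.63], [-0.94, 2.18], [0.31, 2.57], [-1.31, 4.45], [0, 2.66], [-2.55, 2.55]. Speed limits (rad/s): [2.57, 2.57, 3.14, 3.14, 3.14, 3.14].

INTERFACE

Orientations are given as a rotation vector (axis times angle).
In Python, from workcell import status, read_camera, camera_info, order gives the robot as it stands.
- The arm moves only by the tool move_arm, never from a script. Its argument "deltas" is a list of rows, each a list of 3 entries, a list of its own where there are three numbers: the turn, a rotation vector about the world's x, y, z as a fraction of full scale, then the shift along the world's x, y, z as a fraction of full scale, then the closure, from -1 (fully open) to 1 (shut), so that 0 is half open. A call has 1 to 20 rows; each row is the pose to reach, as a shift and turn from the pose commanded when the call began; what a row does not reach only later rows make up. Full scale, the value 1, is 0.1 m for a shift and pi/2 rad for a turn. A row lasts 1/8 s, in which the tool goes at most 62.5 mm and 10.7 degrees, less where a joint would pass 70% of its speed; a pose out of reach is approached as far as the arm can. A call with a number of a shift or a turn outside -1 to 1 is refused whole. A call with a gripper value outside its range is refused whole. The fingers move at their own pace and stop on an object; "grip_force" is the grip in N (left out, the last holds). Time passes only in rows, so rows that repeat a pose let the fingers close. It gives the time, the measured TCP pose, the force and the opening at its end, in the units of the state.
- status.read_state(): the state, without advancing time (a new reading comes with each control period).
- read_camera(name): name is "side" or "top" or "wrist"; returns (picture, depth): 384x512x3 uint8, red, green, blue; 384x512 float32, m along the optical axis (not along the pixel's ray), 0 where there is no reading.
- camera_info(name): a dict with "K" (3x3 intrinsics, pixels), "R" (3x3) and "t" (3): a world point X has camera coordinates R X + t. Camera axes: x right, y down, z forward; pixel columns grow to the right and rows downward; lengths in m; the calibration is good to about 2 mm. A picture is of the moment at which its call begins: read the wrist's pose just before it. camera_info takes no time and is no camera call; for the wrist camera it gives the pose at the moment of the call.
- order.finish_job(): hands the job in, once; it reports no verdict.
The state is a dict: "time": time; "q": joint angles; "joint_vel": joint speeds; "joint_torque": joint torques, N m; "tool_pos": TCP position; "tcp_rot": TCP orientation; "wrist_force": force on the tool from outside, world axes, zero at the start; "torque": the same for the moment, N m; "width": opening from 0.0 (shut) to 1.0 (fully open).
Only numpy, scipy, OpenCV 4.12 (cv2) and the standard library are available. Lean on these libraries where they do the work, as an engineer would, in place of code of your own. Each camera call takes 0.05 s, during which the arm holds its last target. There are 200 camera calls.

## Working session

There is one attempt and no reset: what is moved stays moved. The work goes in short steps, Python scripts to look and compute and a tool call to move; the robot and the scene stay as the last step left them, time stands still between calls to the robot, and variables do not carry over. Pictures are saved under pics/ and viewed, about 8 in all and at most 12, crops included, and the job is handed in when it is done.

Besides the shell and the picture viewer there is one more tool, called after "Request:" by a JSON object that holds its "op" and its "data", one argument or row to a line. move_arm: Moves the arm, as the interface text tells. Its arguments: {"type":"object","properties":{"deltas":{"type":"array","items":{"type":"array"}},"grip_force":{"type":"number"}},"required":["deltas"]}

```bash
mkdir -p pics; cat > h.py <<'E'
import numpy as np, cv2
from workcell import status, read_camera, camera_info, order
def shot(name,fn,crop=None,scale=1):
    im,d=read_camera(name); np.savez('pics/'+fn+'.npz',im=im,d=d,**camera_info(name))
    o=im[:,:,::-1]
    if crop: o=o[crop[1]:crop[3],crop[0]:crop[2]]
    o=cv2.resize(o,None,fx=scale,fy=scale,interpolation=cv2.INTER_CUBIC)
    cv2.imwrite('pics/'+fn+'.png',o); return im,d
def load(fn): return np.load('pics/'+fn+'.npz')
def world(f,u,v,z=None):
    # with z: intersect ray with plane; else use depth
    K,R,t=f['K'],f['R'],f['t']; r=np.linalg.inv(K)@[u,v,1]
    C=-R.T@t; w=R.T@r
    if z is None: s=f['d'][int(round(v)),int(round(u))]
    else: s=(z-C[2])/w[2]
    return C+s*w
def pix(f,X):
    p=f['K']@(f['R']@np.array(X)+f['t']); return p[:2]/p[2]
E
python3 - <<'E'
from h import *
print(status.read_state())
shot('top','top0',scale=1.5); shot('side','side0',scale=1.5)
f=load('top0'); print(f['K'],f['R'],-f['R'].T@f['t'])
E
```

```text
{'time': 0.0, 'q': array([ 1.23612270e+00,  2.64784740e-01,  1.60542316e+00,  6.76210528e-06,
        1.27371932e+00, -3.69208118e-02]), 'joint_vel': array([-1.19967627e-03,  1.36193440e-03,  2.36583937e-04,  2.99118851e-04,
        5.37217055e-05, -9.39467443e-04]), 'joint_torque': array([ 1.71277807e-03, -5.15126288e+01, -3.67307854e+01,  1.39128133e-04,
        1.28934259e-02,  5.18671732e-05]), 'tool_pos': array([0.1977886 , 0.64457305, 0.22991422]), 'tcp_rot': array([-0.46592108, -3.10640621,  0.00360164]), 'wrist_force': array([-0.16364069,  0.35819205,  0.4200071 ]), 'torque': array([-0.00975612, -0.03909457, -0.02861298]), 'width': 1.0020126634258024}
[[430.44935276   0.         254.07999777]
 [  0.         430.44935276 190.22484652]
 [  0.           0.           1.        ]] [[-0.0113048  -0.99989708  0.00883398]
 [-0.995893    0.010465   -0.08993122]
 [ 0.08982952 -0.00981435 -0.9959088 ]] [0.40012054 0.03920359 1.40803235]
```

View pics/top0.png

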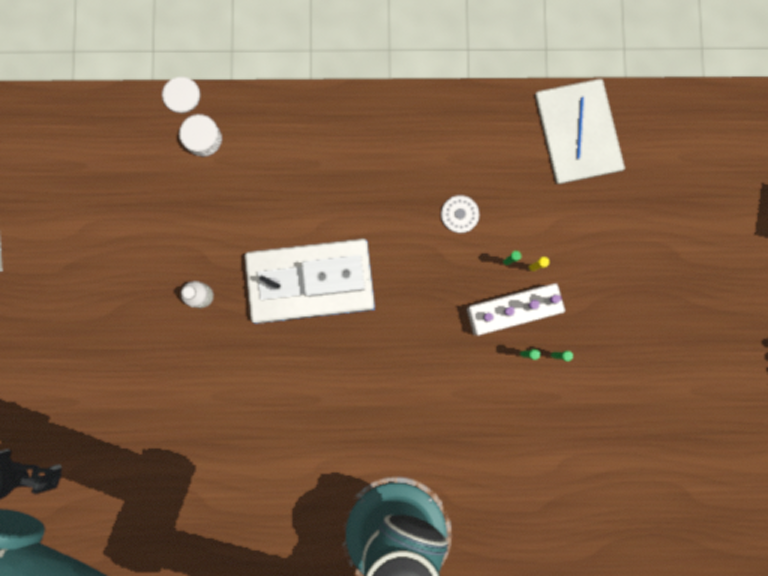

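View pics/side0.png

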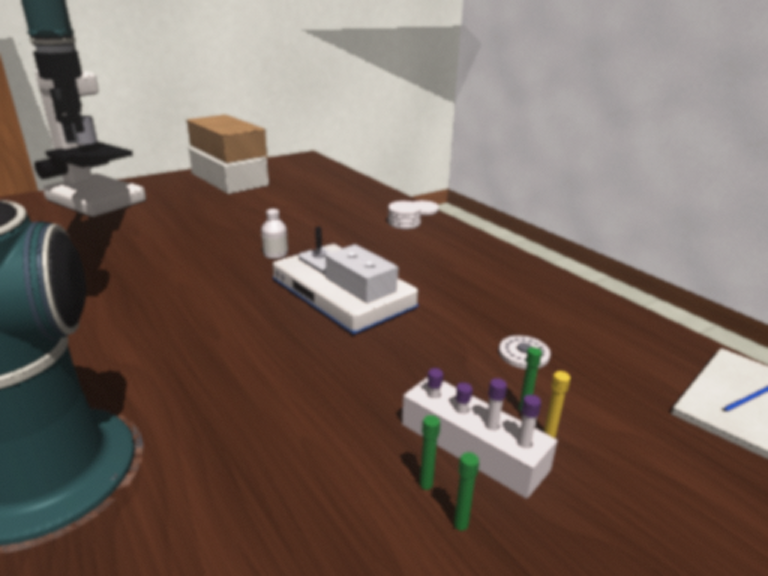

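Top view (1.5x): heater at (310,280), with bores at (322,276) and (346,273) and the wing at (269,282). Rack at (516,310): tall caps at (534,304) and (555,298), short ones at (488,317) and (509,311). The side view confirms the tall pair is at the −y end.

```bash
python3 - <<'E'
from h import *
np.set_printoptions(precision=4,suppress=True)
f=load('top0'); im=f['im']; hsv=cv2.cvtColor(im,cv2.COLOR_RGB2HSV)
m=((hsv[...,0]>120)&(hsv[...,0]<160)&(hsv[...,1]>60)).astype(np.uint8)
n,l,s,c=cv2.connectedComponentsWithStats(m)
for i in range(1,n):
    if s[i,4]>10: print('purple',c[i],s[i,4],world(f,*c[i]),world(f,*c[i],z=.115),world(f,*c[i],z=.085))
for nm,u,v,z in [('bore',322,276,.095),('bore',346,273,.095),('wing',269,282,.11),('flange corner',258,270,.057),('green',516,256,None),('yellow',543,262,None),('green',534,354,None),('green',567,356,None),('bottle',190,294,None),('disc',460,214,.016)]:
    print(nm,world(f,u/1.5,v/1.5,z))
for nm,u,v,z in [('hous',247,254,.045),('hous',367,240,.045),('hous',373,309,.045),('hous',253,322,.045),('rack',468,307,.05),('rack',557,285,.05),('rack',564,311,.05),('rack',475,334,.05)]: print(nm,world(f,u/1.5,v/1.5,z),world(f,u/1.5,v/1.5))
o=cv2.resize(im[150:230,150:400,::-1],None,fx=3.2,fy=3.2,interpolation=cv2.INTER_CUBIC); cv2.imwrite('pics/c1.png',o)
i=camera_info('wrist'); from scipy.spatial.transform import Rotation as Ro
st=status.read_state(); T=Ro.from_rotvec(st['tcp_rot']).as_matrix(); print(T); C=-i['R'].T@i['t']; print('cam in tool',T.T@(C-st['tool_pos']),i['R']@T, i['K'][0])
E
```

```text
purple [369.25   198.9375] 16 [ 0.4865 -0.3202  0.1173] [ 0.4867 -0.3208  0.115 ] [ 0.4887 -0.3292  0.085 ]
purple [355.0526 202.3684] 19 [ 0.4768 -0.2775  0.115 ] [ 0.4768 -0.2775  0.115 ] [ 0.4786 -0.2849  0.085 ]
purple [338.8889 206.9444] 18 [ 0.465  -0.2347  0.0843] [ 0.4635 -0.2283  0.115 ] [ 0.465  -0.2345  0.085 ]
purple [324.8125 210.9375] 16 [ 0.4533 -0.1915  0.0809] [ 0.452  -0.1856  0.115 ] [ 0.4532 -0.1908  0.085 ]
bore [0.539  0.1468 0.095 ]
bore [0.5446 0.0978 0.095 ]
wing [0.5263 0.2524 0.11  ]
flange corner [0.5571 0.2843 0.057 ]
green [ 0.5754 -0.2503  0.1005]
yellow [ 0.5613 -0.3027  0.11  ]
green [ 0.3758 -0.2796  0.1048]
green [ 0.371  -0.3454  0.1069]
bottle [0.505  0.4153 0.0947]
disc [ 0.6806 -0.149   0.016 ]
hous [0.5929 0.31   0.045 ] [0.5935 0.3109 0.0407]
hous [0.6205 0.0548 0.045 ] [ 0.628   0.0553 -0.0014]
hous [0.4731 0.0435 0.045 ] [0.4747 0.0436 0.0151]
hous [0.4484 0.2964 0.045 ] [ 0.4502  0.306  -0.0063]
rack [ 0.4748 -0.1568  0.05  ] [ 0.4776 -0.1641 -0.0008]
rack [ 0.5194 -0.3465  0.05  ] [ 0.5194 -0.3464  0.0507]
rack [ 0.4642 -0.3594  0.05  ] [ 0.4643 -0.3598  0.0486]
rack [ 0.4179 -0.1702  0.05  ] [ 0.4183 -0.1749  0.0192]
[[-0.956   0.2934 -0.0007]
 [ 0.2934  0.956  -0.002 ]
 [ 0.0001 -0.0021 -1.    ]]
cam in tool [ 0.0745  0.0014 -0.1417] [[-0.0008  1.      0.0014]
 [-0.9561 -0.0004 -0.2929]
 [-0.2929 -0.0016  0.9561]] [325.3638   0.     255.0928]
```

View pics/c1.png

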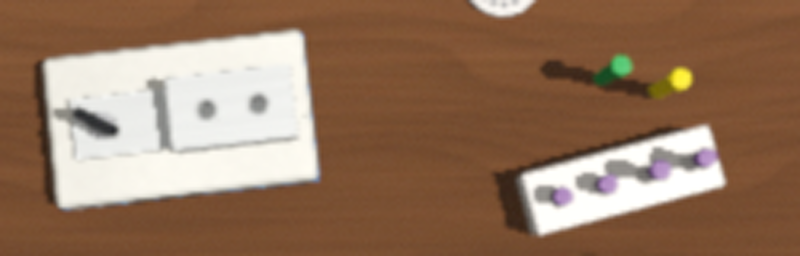

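The crop confirms the layout. The purple cap heights (0.117/0.115 and 0.084/0.081) match two tall and two short tubes. Rack yaw is about 14°, heater yaw about 6.5°. Next I'll look at the heater with the wrist camera.

Request:
{"op": "move_arm", "data": {
  "deltas": [
    [[0, 0, -0.13], [0.68, -0.99, 0], -1],
    [[0, 0, -0.13], [0.68, -0.99, 0], -1]
  ]
}}

```text
time: 0.35
tool_pos: [0.2663, 0.545, 0.2303]
tcp_rot: [0.781, 3.043, -0.002]
wrist_force: [1.5, 0.7, 0.1]
width: 0.996
```

Request:
{"op": "move_arm", "data": {
  "deltas": [
    [[0, 0, -0.13], [0.68, -0.99, 0], -1],
    [[0, 0, -0.13], [0.68, -0.99, 0], -1]
  ]
}}

```text
time: 0.6
tool_pos: [0.3347, 0.4453, 0.2307]
tcp_rot: [1.089, 2.947, -0.001]
wrist_force: [0.6, -0.6, 0.4]
width: 1.0
```

Request:
{"op": "move_arm", "data": {
  "deltas": [
    [[0, 0, -0.13], [0.68, -0.99, 0], -1],
    [[0, 0, -0.13], [0.68, -0.99, 0], -1]
  ]
}}

```text
time: 0.85
tool_pos: [0.4027, 0.3463, 0.2309]
tcp_rot: [-1.384, -2.82, 0.001]
wrist_force: [0.4, 0.3, 0.1]
width: 0.999
```

Request:
{"op": "move_arm", "data": {
  "deltas": [
    [[0, 0, -0.13], [0.68, -0.99, 0], -1],
    [[0, 0, -0.13], [0.68, -0.99, 0], -1]
  ]
}}

```text
time: 1.1
tool_pos: [0.4707, 0.2473, 0.231]
tcp_rot: [-1.664, -2.664, 0.0]
wrist_force: [0.7, -0.2, -0.0]
width: 0.999
```

Request:
{"op": "move_arm", "data": {
  "deltas": [
    [[0, 0, -0.13], [0.68, -0.99, 0], -1],
    [[0, 0, -0.13], [0.68, -0.99, 0], -1],
    [[0, 0, -0.13], [0.68, -0.99, 0], -1],
    [[0, 0, -0.13], [0.68, -0.99, 0], -1]
  ]
}}

```text
time: 1.6
tool_pos: [0.5375, 0.1502, 0.2307]
tcp_rot: [-1.925, -2.481, 0.001]
wrist_force: [0.3, -0.7, 0.0]
width: 0.998
```

```bash
python3 - <<'E'
from h import *
shot('wrist','w1',scale=1.5); print(status.read_state())
E
```

```text
{'time': 1.65, 'q': array([ 2.28743064e-01,  4.43398263e-02,  1.85644063e+00,  6.17030412e-04,
        1.24194778e+00, -2.37987499e-02]), 'joint_vel': array([ 0.02138641, -0.00568867, -0.0016969 , -0.00292653, -0.00136316,
       -0.00163578]), 'joint_torque': array([-8.29666704e-01, -3.86982358e+01, -3.65253282e+01, -5.63434011e-02,
       -1.39130154e-02,  1.36146391e-03]), 'tool_pos': array([0.53728436, 0.15086383, 0.23080794]), 'tcp_rot': array([-1.92352810e+00, -2.48239730e+00,  8.04659743e-04]), 'wrist_force': array([-0.06716741, -0.57382444,  0.84614233]), 'torque': array([ 0.02385617, -0.01663059,  0.04381621]), 'width': 1.001748556478749}
```

View pics/w1.png

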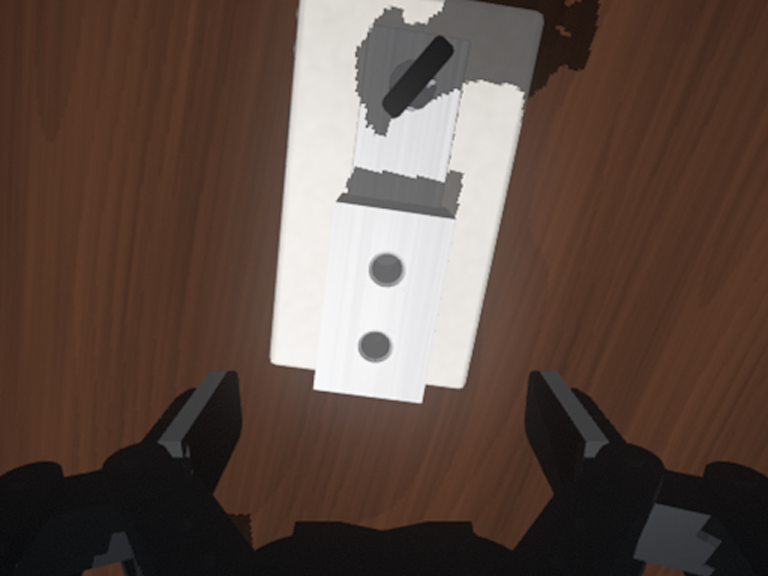

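Wrist view (1.5x): bores at (386,269) and (375,346), wing top from about (446,42) to (391,113), centre (418,77).

```bash
python3 - <<'E'
from h import *
np.set_printoptions(precision=4,suppress=True)
f=load('w1')
P={}
for nm,u,v,z in [('b0',386.5,269.5,.095),('b1',374.8,346,.095),('wing',418.5,77,.11),('wa',445.5,42,.11),('wb',390.5,113,.11),('bt',345,203,.095),('bt2',314,389,.095),('bt3',423,402,.095)]:
    P[nm]=world(f,u/1.5,v/1.5,z); print(nm,P[nm],world(f,u/1.5,v/1.5))
d=P['b0']-P['b1'];print(np.linalg.norm(d),np.degrees(np.arctan2(d[1],d[0]))-90)
d=P['wing']-P['b0'];print(np.linalg.norm(d),np.degrees(np.arctan2(d[1],d[0]))-90)
d=P['wa']-P['wb'];print('wing',np.linalg.norm(d),np.degrees(np.arctan2(d[1],d[0])))
# refine bores by segmentation of block rgb
g=f['im'].mean(2)
for nm in('b0','b1'):
    u,v=pix(f,P[nm]); m=np.zeros(g.shape,np.uint8); x,y=int(u)-20,int(v)-20
    m[y:y+40,x:x+40]=g[y:y+40,x:x+40]<170
    n,l,s,c=cv2.connectedComponentsWithStats(m); i=l[int(v),int(u)]; print(nm,(u,v),c[i],s[i],world(f,*c[i],z=.095))
E
```

```text
b0 [0.5399 0.1516 0.095 ] [0.5422 0.1434 0.0638]
b1 [0.5452 0.1023 0.095 ] [0.5471 0.0936 0.0753]
wing [0.5293 0.2555 0.11  ] [0.5293 0.2555 0.1099]
wa [0.5378 0.274  0.11  ] [0.5379 0.2741 0.1095]
wb [0.5201 0.2357 0.11  ] [0.5201 0.2361 0.1008]
bt [0.5074 0.1834 0.095 ] [0.5074 0.1833 0.0944]
bt2 [0.515  0.0637 0.095 ] [0.5135 0.0088 0.0002]
bt3 [0.5848 0.0721 0.095 ] [ 0.6075  0.0189 -0.0017]
0.04955971663742163 6.149346066527997
0.10557584682009595 5.828293945153476
wing 0.04220251779618474 65.20295612458278
b0 (np.float64(257.66666666666833), np.float64(179.6666666666668)) [257.1472 179.6142] [246 169  23  22 394] [0.5395 0.1515 0.095 ]
b1 (np.float64(249.86666666666815), np.float64(230.66666666666688)) [249.3718 230.7089] [239 221  22  20 347] [0.5448 0.1021 0.095 ]
```

Request:
{"op": "move_arm", "data": {
  "deltas": [
    [[0, 0, 0], [-0.15, -1, 0], -1],
    [[0, 0, 0], [-0.15, -1, 0], -1]
  ]
}}

```text
time: 1.9
tool_pos: [0.5219, 0.0507, 0.2311]
tcp_rot: [-1.92, -2.486, 0.001]
wrist_force: [0.7, -1.1, -0.6]
width: 1.002
```

Request:
{"op": "move_arm", "data": {
  "deltas": [
    [[0, 0, 0], [-0.15, -1, 0], -1],
    [[0, 0, 0], [-0.15, -1, 0], -1]
  ]
}}

```text
time: 2.15
tool_pos: [0.5071, -0.0499, 0.2313]
tcp_rot: [1.922, 2.485, -0.0]
wrist_force: [0.2, 0.2, 0.2]
width: 1.001
```

Request:
{"op": "move_arm", "data": {
  "deltas": [
    [[0, 0, 0], [-0.15, -1, 0], -1],
    [[0, 0, 0], [-0.15, -1, 0], -1]
  ]
}}

```text
time: 2.4
tool_pos: [0.4925, -0.15, 0.2314]
tcp_rot: [1.922, 2.484, -0.0]
wrist_force: [-0.4, -0.2, 0.3]
width: 1.003
```

Request:
{"op": "move_arm", "data": {
  "deltas": [
    [[0, 0, 0], [-0.15, -1, 0], -0.3],
    [[0, 0, 0], [-0.15, -1, 0], -0.3],
    [[0, 0, 0], [-0.15, -1, 0], -0.3],
    [[0, 0, 0], [-0.15, -1, 0], -0.3],
    [[0, 0, 0], [-0.15, -1, 0], -0.3]
  ]
}}

```text
time: 3.02
tool_pos: [0.4784, -0.2479, 0.2312]
tcp_rot: [-1.922, -2.485, -0.001]
wrist_force: [-0.5, 0.4, 0.6]
width: 0.653
```

```bash
python3 - <<'E'
from h import *
np.set_printoptions(precision=4,suppress=True)
shot('wrist','w2',scale=1.5); print(status.read_state()['tool_pos'])
f=load('w2'); im=f['im']; hsv=cv2.cvtColor(im,cv2.COLOR_RGB2HSV)
X=None
v,u=np.mgrid[:384,:512]; r=np.linalg.inv(f['K'])@np.stack([u.ravel(),v.ravel(),np.ones(u.size)]); P=(f['R'].T@(r*f['d'].ravel()-f['t'][:,None])).T.reshape(384,512,3)
pur=(hsv[...,0]>120)&(hsv[...,0]<160)&(hsv[...,1]>50)
for zt in(.115,.085):
    m=(pur&(abs(P[...,2]-zt)<.003)).astype(np.uint8)
    n,l,s,c=cv2.connectedComponentsWithStats(m)
    for i in range(1,n):
        if s[i,4]>30: print(zt,c[i],s[i],P[l==i].mean(0),world(f,*c[i],z=zt))
E
```

```text
[ 0.4784 -0.2481  0.2313]
0.115 [243.2  219.88] [233 211  21  19 325] [ 0.4769 -0.2802  0.1141] [ 0.4768 -0.2798  0.115 ]
0.115 [243.7396 266.2535] [234 258  20  18 288] [ 0.4881 -0.3235  0.1141] [ 0.488 -0.323  0.115]
0.085 [243.8239 110.1506] [234 100  21  22 352] [ 0.4548 -0.1932  0.084 ] [ 0.4548 -0.1931  0.085 ]
0.085 [244.2157 161.1634] [234 152  21  20 306] [ 0.4659 -0.2367  0.084 ] [ 0.4659 -0.2365  0.085 ]
```

View pics/w2.png

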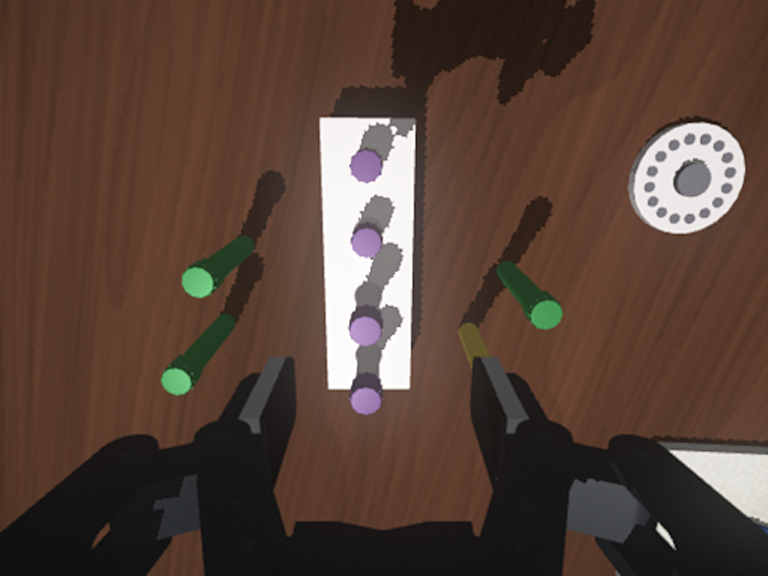

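Wrist view (1.5x): tall caps at (365,330) and (366,399), which gives A at (0.477,−0.280) and B at (0.488,−0.323). The jaws line up across the row, and the yellow tube beside B is 76 mm away along the jaw axis, so a partly closed gripper clears it.

Request:
{"op": "move_arm", "data": {
  "deltas": [
    [[0, 0, 0], [-0.015, -0.32, -0.4], -0.1],
    [[0, 0, 0], [-0.015, -0.32, -0.8], -0.1],
    [[0, 0, 0], [-0.015, -0.32, -1], -0.1],
    [[0, 0, 0], [-0.015, -0.32, -1], -0.1],
    [[0, 0, 0], [-0.015, -0.32, -1], -0.1]
  ]
}}

```text
time: 3.7
tool_pos: [0.4775, -0.2816, 0.1324]
tcp_rot: [1.922, 2.483, 0.0]
wrist_force: [0.2, 0.6, 0.2]
width: 0.548
```

Request:
{"op": "move_arm", "data": {
  "deltas": [
    [[0, 0, 0], [-0.005, 0.015, -0.25], -0.1],
    [[0, 0, 0], [-0.005, 0.015, -0.485], -0.1],
    [[0, 0, 0], [-0.005, 0.015, -0.485], -0.1],
    [[0, 0, 0], [-0.005, 0.015, -0.485], 1],
    [[0, 0, 0], [-0.005, 0.015, -0.485], 1],
    [[0, 0, 0], [-0.005, 0.015, -0.485], 1],
    [[0, 0, 0], [-0.005, 0.015, -0.485], 1],
    [[0, 0, 0], [-0.005, 0.015, -0.485], 1],
    [[0, 0, 0], [-0.005, 0.015, -0.485], 1]
  ],
  "grip_force": 30
}}

```text
time: 4.82
tool_pos: [0.4774, -0.2812, 0.0847]
tcp_rot: [1.923, 2.48, 0.0]
wrist_force: [-0.7, -0.2, 5.8]
width: 0.214
```

Request:
{"op": "move_arm", "data": {
  "deltas": [
    [[0, 0, 0], [0, 0, 0.3], 1],
    [[0, 0, 0], [0, 0, 0.7], 1],
    [[0, 0, 0], [0, 0, 1], 1],
    [[0, 0, 0], [0, 0, 1], 1]
  ]
}}

```text
time: 5.32
tool_pos: [0.4781, -0.2815, 0.1864]
tcp_rot: [1.92, 2.477, 0.001]
wrist_force: [0.2, -1.7, -1.5]
width: 0.209
```

Request:
{"op": "move_arm", "data": {
  "deltas": [
    [[0, 0, 0], [0.15, 0.5, 0.25], 1],
    [[0, 0, 0], [0.15, 1, 0.25], 1],
    [[0, 0, 0], [0.15, 1, 0.25], 1]
  ]
}}

```text
time: 5.7
tool_pos: [0.4902, -0.1773, 0.2064]
tcp_rot: [-1.919, -2.485, -0.0]
wrist_force: [-0.1, -0.6, 0.8]
width: 0.212
```

Request:
{"op": "move_arm", "data": {
  "deltas": [
    [[0, 0, 0], [0.15, 0.5, 0], 1],
    [[0, 0, 0], [0.15, 1, 0], 1]
  ]
}}

```text
time: 5.95
tool_pos: [0.5062, -0.0802, 0.2065]
tcp_rot: [-1.927, -2.481, 0.001]
wrist_force: [-0.4, -0.2, -0.0]
width: 0.211
```

Request:
{"op": "move_arm", "data": {
  "deltas": [
    [[0, 0, 0], [0.15, 0.5, 0], 1],
    [[0, 0, 0], [0.15, 1, 0], 1]
  ]
}}

```text
time: 6.2
tool_pos: [0.5213, 0.0204, 0.2065]
tcp_rot: [-1.925, -2.482, 0.002]
wrist_force: [0.0, 0.6, -0.2]
width: 0.212
```

Request:
{"op": "move_arm", "data": {
  "deltas": [
    [[0, 0, 0], [0.16, 0.5, 0], 1],
    [[0, 0, 0], [0.16, 1, 0], 1],
    [[0, 0, 0], [0.16, 1, 0], 1],
    [[0, 0, 0], [0.16, 1, 0], 1],
    [[0, 0, 0], [0.16, 1, 0], 1]
  ]
}}

```text
time: 6.82
tool_pos: [0.5369, 0.1182, 0.2072]
tcp_rot: [-1.927, -2.481, 0.002]
wrist_force: [0.3, -0.1, 0.5]
width: 0.206
```

```bash
python3 - <<'E'
from h import *
np.set_printoptions(precision=4,suppress=True)
shot('wrist','w3',scale=1.5); print(status.read_state()['tool_pos'])
E
```

```text
[0.537  0.1182 0.2074]
```

View pics/w3.png

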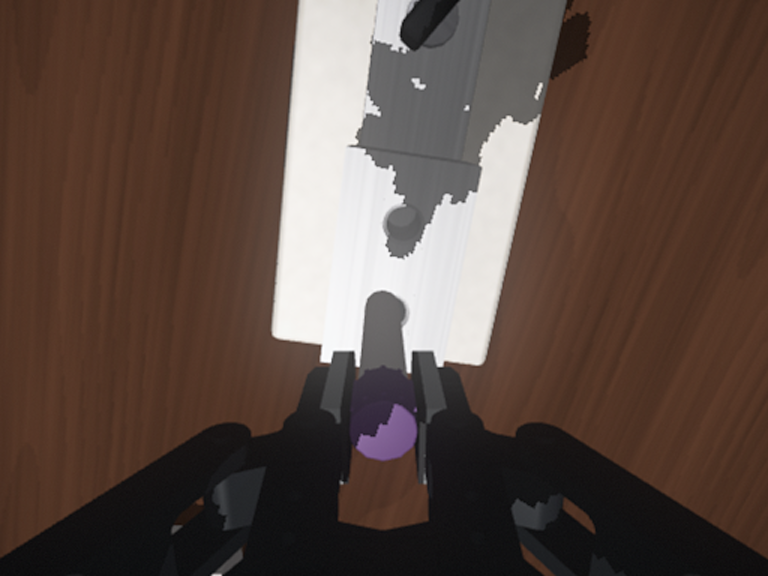

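The held cap top is at (384,430), the foot ends around (383,291), and bore 0 is at (403,223).

```bash
python3 - <<'E'
from h import *
np.set_printoptions(precision=4,suppress=True)
f=load('w3')
dz=.2073-.0847
c=world(f,384/1.5,429.5/1.5,.115+dz); print('cap',c, world(f,384/1.5,445/1.5))
for r in (.004,.006,.008):
  # expected foot tip pixels if tube vertical
  u=np.array([-.25,.968,0])
  print(r,pix(f,np.r_[c[:2],.01+dz]+r*u)*1.5)
print('b0',world(f,403/1.5,222.5/1.5,.095))
print('body edges mid', pix(f,np.r_[c[:2],.07+dz])*1.5,pix(f,np.r_[c[:2],.03+dz])*1.5)
o=cv2.resize(f['im'][130:300,190:330,::-1],None,fx=4.5,fy=3.5,interpolation=cv2.INTER_CUBIC)
E
```

```text
cap [0.5378 0.1203 0.2376] [0.5391 0.1148 0.2364]
0.004 [383.8115 291.9139]
0.006 [383.7994 287.8229]
0.008 [383.7873 283.7106]
b0 [0.5401 0.1519 0.095 ]
body edges mid [383.9059 355.4495] [383.8546 315.1361]
```

Request:
{"op": "move_arm", "data": {
  "deltas": [
    [[0, 0, 0], [0.02, 0.315, 0], 1],
    [[0, 0, 0], [0.02, 0.315, 0], 1],
    [[0, 0, 0], [0.02, 0.315, -0.15], 1],
    [[0, 0, 0], [0.02, 0.315, -0.3], 1],
    [[0, 0, 0], [0.02, 0.315, -0.3], 1],
    [[0, 0, 0], [0.02, 0.315, -0.3], 1]
  ]
}}

```text
time: 7.62
tool_pos: [0.5389, 0.1509, 0.1774]
tcp_rot: [-1.925, -2.482, 0.001]
wrist_force: [0.7, 0.3, 0.1]
width: 0.208
```

```bash
python3 - <<'E'
from h import *
np.set_printoptions(precision=4,suppress=True)
shot('wrist','w4',crop=(190,130,330,300),scale=3.5); s=status.read_state();print(s['tool_pos'])
f=load('w4')
for dz in(.12,.06,.045):
  pass
E
```

```text
[0.5393 0.1511 0.1779]
```

View pics/w4.png

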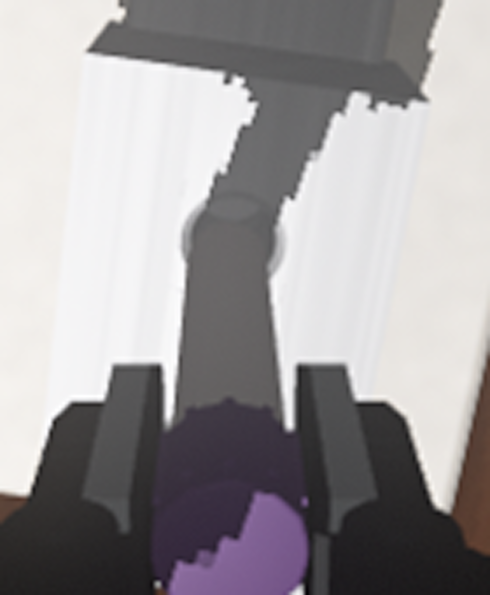

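```bash
python3 - <<'E'
from h import *
np.set_printoptions(precision=4,suppress=True)
f=load('w4'); dz=.1776-.0847
P=lambda u,v,z:world(f,190+(u+.5)/3.5-.5,130+(v+.5)/3.5-.5,z)
L,R,T=P(181,245,.095),P(288,245,.095),P(236,190,.095)
n=np.array([-.25,.968,0]); print('bore LR mid',(L+R)/2,np.linalg.norm(L-R),'from top edge',T-.00925*n)
c=P(231,541,.115+dz); print('cap',c)
print('cap edges',P(152,530,.115+dz),P(308,540,.115+dz))
E
```

```text
bore LR mid [0.5412 0.1509 0.095 ] 0.022283835820398397 from top edge [0.5408 0.1536 0.095 ]
cap [0.5396 0.1539 0.2079]
cap edges [0.5307 0.153  0.2079] [0.548  0.1562 0.2079]
```

Request:
{"op": "move_arm", "data": {
  "deltas": [
    [[0, 0, 0], [0.008, -0.015, 0], 1],
    [[0, 0, 0], [0.008, -0.015, -0.1], 1],
    [[0, 0, 0], [0.008, -0.015, -0.2], 1],
    [[0, 0, 0], [0.008, -0.015, -0.2], 1]
  ]
}}

```text
time: 8.18
tool_pos: [0.539, 0.1497, 0.1562]
tcp_rot: [-1.924, -2.482, 0.002]
wrist_force: [0.5, -0.2, 0.4]
width: 0.21
```

Foot is about 14 mm into the bore with no side force.

Request:
{"op": "move_arm", "data": {
  "deltas": [
    [[0, 0, 0], [0, 0, -0.1], 1],
    [[0, 0, 0], [0, 0, -0.2], 1],
    [[0, 0, 0], [0, 0, -0.28], 1],
    [[0, 0, 0], [0, 0, -0.29], 1],
    [[0, 0, 0], [0, 0, -0.29], 1]
  ]
}}

```text
time: 8.8
tool_pos: [0.5398, 0.1498, 0.1287]
tcp_rot: [-1.925, -2.483, 0.0]
wrist_force: [0.1, 0.6, -0.4]
width: 0.212
```

Request:
{"op": "move_arm", "data": {
  "deltas": [
    [[0, 0, 0], [0, 0, -0.03], 1],
    [[0, 0, 0], [0, 0, -0.03], 0.2],
    [[0, 0, 0], [0, 0, -0.03], -0.1],
    [[0, 0, 0], [0, 0, -0.03], -0.1],
    [[0, 0, 0], [0, 0, -0.03], -0.1],
    [[0, 0, 0], [0, 0, 0.4], -0.1],
    [[0, 0, 0], [0, 0, 0.8], -0.1],
    [[0, 0, 0], [0, 0, 0.8], -0.1]
  ]
}}

```text
time: 9.8
tool_pos: [0.5428, 0.1505, 0.2135]
tcp_rot: [1.921, 2.479, 0.01]
wrist_force: [-0.0, 0.5, -0.1]
width: 0.549
```

Request:
{"op": "move_arm", "data": {
  "deltas": [
    [[0, 0, 0], [-0.1, -0.5, 0], -0.1],
    [[0, 0, 0], [-0.1, -1, 0], -0.1]
  ]
}}

```text
time: 10.05
tool_pos: [0.5287, 0.0493, 0.2078]
tcp_rot: [-1.921, -2.484, 0.002]
wrist_force: [0.9, -0.1, 0.3]
width: 0.55
```

```bash
python3 - <<'E'
from h import *
np.set_printoptions(precision=4,suppress=True)
read=shot('wrist','w5'); f=load('w5'); im=f['im']; hsv=cv2.cvtColor(im,cv2.COLOR_RGB2HSV)
v,u=np.mgrid[:384,:512]; r=np.linalg.inv(f['K'])@np.stack([u.ravel(),v.ravel(),np.ones(u.size)]); P=(f['R'].T@(r*f['d'].ravel()-f['t'][:,None])).T.reshape(384,512,3)
m=(hsv[...,0]>120)&(hsv[...,0]<160)&(hsv[...,1]>50)&(f['d']>0)
z=P[...,2][m]; print(m.sum(),z.max(),np.percentile(z,[50,90]))
t=m&(P[...,2]>z.max()-.004); print('cap top',P[t].mean(0),t.sum())
E
```

```text
931 0.29890360272558597 [0.1523 0.1541]
cap top [0.5139 0.0611 0.2989] 1
```

Tube A is home: its cap top reads 0.154, against the expected 0.155. Now tube B.

Request:
{"op": "move_arm", "data": {
  "deltas": [
    [[0, 0, 0], [-0.1, -0.5, 0], -0.1],
    [[0, 0, 0], [-0.1, -0.93, 0], -0.1]
  ]
}}

```text
time: 10.35
tool_pos: [0.5186, -0.0443, 0.2077]
tcp_rot: [-1.924, -2.482, 0.002]
wrist_force: [0.6, 0.9, 0.0]
width: 0.548
```

Request:
{"op": "move_arm", "data": {
  "deltas": [
    [[0, 0, 0], [-0.1, -0.5, 0], -0.1],
    [[0, 0, 0], [-0.1, -0.93, 0], -0.1]
  ]
}}

```text
time: 10.6
tool_pos: [0.5086, -0.1375, 0.2077]
tcp_rot: [-1.924, -2.481, 0.001]
wrist_force: [1.6, -0.3, -0.6]
width: 0.552
```

Request:
{"op": "move_arm", "data": {
  "deltas": [
    [[0, 0, 0], [-0.1, -0.5, 0], -0.1],
    [[0, 0, 0], [-0.1, -0.93, 0], -0.1]
  ]
}}

```text
time: 10.85
tool_pos: [0.4987, -0.2305, 0.2077]
tcp_rot: [-1.925, -2.481, 0.001]
wrist_force: [0.6, 0.8, 0.1]
width: 0.546
```

Request:
{"op": "move_arm", "data": {
  "deltas": [
    [[0, 0, 0], [-0.1, -0.5, 0], -0.1],
    [[0, 0, 0], [-0.1, -0.93, 0], -0.1],
    [[0, 0, 0], [-0.1, -0.93, -0.4], -0.1],
    [[0, 0, 0], [-0.1, -0.93, -0.7], -0.1],
    [[0, 0, 0], [-0.1, -0.93, -0.7], -0.1],
    [[0, 0, 0], [-0.1, -0.93, -0.7], -0.1]
  ]
}}

```text
time: 11.6
tool_pos: [0.4902, -0.3223, 0.1393]
tcp_rot: [1.924, 2.483, -0.0]
wrist_force: [0.9, 0.5, 0.9]
width: 0.55
```

Request:
{"op": "move_arm", "data": {
  "deltas": [
    [[0, 0, 0], [-0.02, -0.005, -0.25], -0.1],
    [[0, 0, 0], [-0.02, -0.005, -0.545], -0.1],
    [[0, 0, 0], [-0.02, -0.005, -0.545], -0.1],
    [[0, 0, 0], [-0.02, -0.005, -0.545], 1],
    [[0, 0, 0], [-0.02, -0.005, -0.545], 1],
    [[0, 0, 0], [-0.02, -0.005, -0.545], 1],
    [[0, 0, 0], [-0.02, -0.005, -0.545], 1],
    [[0, 0, 0], [-0.02, -0.005, -0.545], 1],
    [[0, 0, 0], [-0.02, -0.005, -0.545], 1]
  ]
}}

```text
time: 12.72
tool_pos: [0.4892, -0.3239, 0.0866]
tcp_rot: [1.922, 2.48, -0.0]
wrist_force: [-1.2, -0.2, 6.6]
width: 0.209
```

Request:
{"op": "move_arm", "data": {
  "deltas": [
    [[0, 0, 0], [0, 0, 0.3], 1],
    [[0, 0, 0], [0, 0, 0.7], 1],
    [[0, 0, 0], [0, 0, 1], 1],
    [[0, 0, 0], [0, 0, 1], 1]
  ]
}}

```text
time: 13.22
tool_pos: [0.49, -0.3242, 0.1882]
tcp_rot: [1.92, 2.477, 0.001]
wrist_force: [-0.3, -0.1, -0.5]
width: 0.208
```

Request:
{"op": "move_arm", "data": {
  "deltas": [
    [[0, 0, 0], [0.13, 0.5, 0.2], 1],
    [[0, 0, 0], [0.13, 0.98, 0.2], 1],
    [[0, 0, 0], [0.13, 0.98, 0.2], 1]
  ]
}}

```text
time: 13.6
tool_pos: [0.5001, -0.2217, 0.203]
tcp_rot: [-1.919, -2.484, -0.0]
wrist_force: [-0.1, -0.0, -2.1]
width: 0.211
```

Request:
{"op": "move_arm", "data": {
  "deltas": [
    [[0, 0, 0], [0.13, 0.5, 0], 1],
    [[0, 0, 0], [0.13, 0.98, 0], 1]
  ]
}}

```text
time: 13.85
tool_pos: [0.514, -0.1265, 0.2031]
tcp_rot: [-1.926, -2.481, 0.001]
wrist_force: [-0.0, 0.5, -0.5]
width: 0.21
```

Request:
{"op": "move_arm", "data": {
  "deltas": [
    [[0, 0, 0], [0.13, 0.5, 0], 1],
    [[0, 0, 0], [0.13, 0.98, 0], 1]
  ]
}}

```text
time: 14.1
tool_pos: [0.5271, -0.028, 0.2032]
tcp_rot: [-1.925, -2.482, 0.001]
wrist_force: [0.8, 0.6, -0.4]
width: 0.21
```

Request:
{"op": "move_arm", "data": {
  "deltas": [
    [[0, 0, 0], [0.13, 0.5, 0], 1],
    [[0, 0, 0], [0.13, 0.98, 0], 1],
    [[0, 0, 0], [0.13, 0.98, 0], 1],
    [[0, 0, 0], [0.13, 0.98, 0], 1],
    [[0, 0, 0], [0.13, 0.98, 0], 1]
  ]
}}

```text
time: 14.72
tool_pos: [0.5398, 0.0678, 0.2038]
tcp_rot: [-1.927, -2.481, 0.001]
wrist_force: [0.3, -0.4, 0.3]
width: 0.209
```

```bash
python3 - <<'E'
from h import *
np.set_printoptions(precision=4,suppress=True)
shot('wrist','w6',crop=(180,110,340,310),scale=3); print(status.read_state()['tool_pos'])
E
```

```text
[0.5398 0.0678 0.204 ]
```

View pics/w6.png

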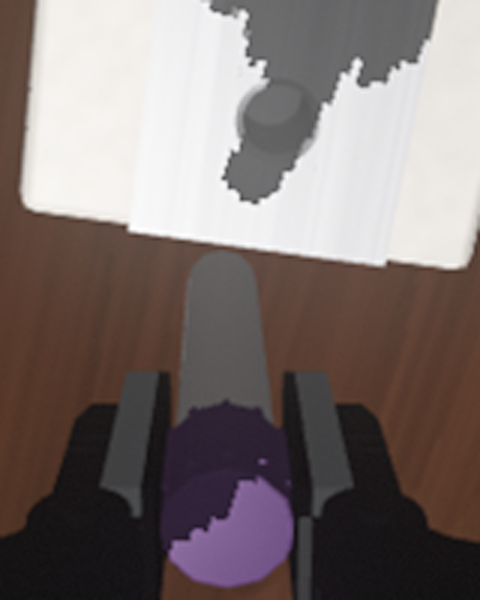

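Bore 1 centre is at crop (278,121), the cap top at (227,527), and the foot tip at (222,250).

```bash
python3 - <<'E'
from h import *
np.set_printoptions(precision=4,suppress=True)
f=load('w6'); dz=.204-.0866
Q=lambda u,v:(180+(u+.5)/3-.5,110+(v+.5)/3-.5)
c=world(f,*Q(227,527),.115+dz); b=world(f,*Q(278,121),.095); print('cap',c,world(f,*Q(250,540)),'bore',b, 'w1 said .545 .1022')
n=np.array([-.25,.968,0])
for r in(.005,.006): print((pix(f,np.r_[c[:2],.01+dz]+r*n)-[180,110])*3)
E
```

```text
cap [0.5405 0.0691 0.2324] [0.5443 0.0667 0.2306] bore [0.5457 0.1014 0.095 ] w1 said .545 .1022
[226.4414 250.3402]
[226.4281 246.2781]
```

Request:
{"op": "move_arm", "data": {
  "deltas": [
    [[0, 0, 0], [0.05, 0.32, 0], 1],
    [[0, 0, 0], [0.05, 0.32, 0], 1],
    [[0, 0, 0], [0.05, 0.32, -0.15], 1],
    [[0, 0, 0], [0.05, 0.32, -0.25], 1],
    [[0, 0, 0], [0.05, 0.32, -0.25], 1],
    [[0, 0, 0], [0.05, 0.32, -0.25], 1]
  ]
}}

```text
time: 15.52
tool_pos: [0.5448, 0.101, 0.1791]
tcp_rot: [-1.925, -2.482, 0.0]
wrist_force: [0.4, 0.4, 0.5]
width: 0.209
```

Request:
{"op": "move_arm", "data": {
  "deltas": [
    [[0, 0, 0], [0.005, -0.007, 0], 1],
    [[0, 0, 0], [0.005, -0.007, -0.1], 1],
    [[0, 0, 0], [0.005, -0.007, -0.2], 1],
    [[0, 0, 0], [0.005, -0.007, -0.2], 1]
  ]
}}

```text
time: 16.02
tool_pos: [0.5446, 0.1006, 0.1578]
tcp_rot: [-1.924, -2.482, 0.002]
wrist_force: [-0.4, -0.2, -0.6]
width: 0.209
```

Request:
{"op": "move_arm", "data": {
  "deltas": [
    [[0, 0, 0], [0, 0, -0.1], 1],
    [[0, 0, 0], [0, 0, -0.2], 1],
    [[0, 0, 0], [0, 0, -0.28], 1],
    [[0, 0, 0], [0, 0, -0.28], 1],
    [[0, 0, 0], [0, 0, -0.28], 1]
  ]
}}

```text
time: 16.65
tool_pos: [0.5453, 0.1005, 0.1313]
tcp_rot: [-1.925, -2.483, 0.0]
wrist_force: [0.1, -0.3, -0.3]
width: 0.213
```

Request:
{"op": "move_arm", "data": {
  "deltas": [
    [[0, 0, 0], [0, 0, -0.03], 1],
    [[0, 0, 0], [0, 0, -0.03], 0.2],
    [[0, 0, 0], [0, 0, -0.03], -0.1],
    [[0, 0, 0], [0, 0, -0.03], -0.1],
    [[0, 0, 0], [0, 0, -0.03], -0.1],
    [[0, 0, 0], [0, 0, 0.4], -0.1],
    [[0, 0, 0], [0, 0, 0.8], -0.1],
    [[0, 0, 0], [0, 0, 1], -0.1],
    [[0, 0, 0], [0, 0, 1], -0.1]
  ]
}}

```text
time: 17.77
tool_pos: [0.5465, 0.1007, 0.2329]
tcp_rot: [1.923, 2.481, 0.004]
wrist_force: [0.8, 0.2, 0.2]
width: 0.553
```

```bash
python3 - <<'E'
from h import *
np.set_printoptions(precision=4,suppress=True)
shot('wrist','w7',scale=1.5); print(status.read_state()['tool_pos'])
E
```

```text
[0.5453 0.1006 0.231 ]
```

View pics/w7.png

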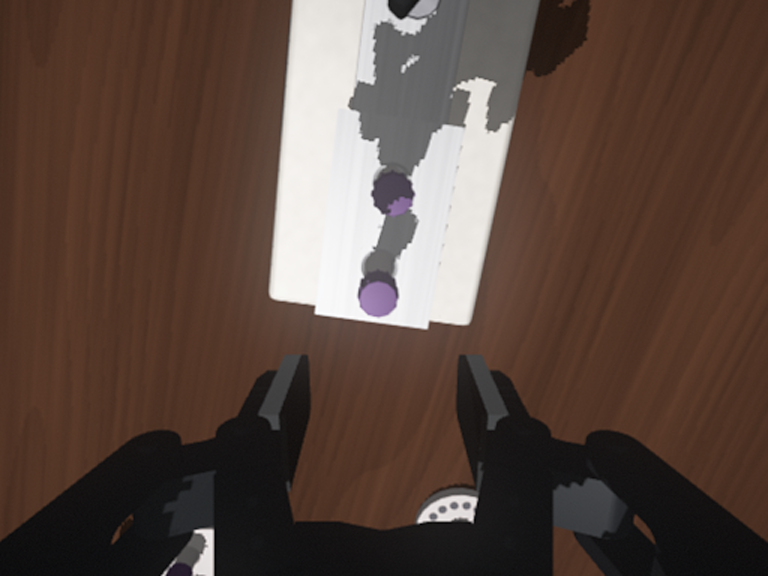

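Both tubes stand in the bores (caps at (393,192) and (378,299)). I'll check their heights from the depth image, then go to the wing.

```bash
python3 - <<'E'
from h import *
np.set_printoptions(precision=4,suppress=True)
f=load('w7')
for u,v in[(378,299),(378,292),(393,190),(395,200)]: print(world(f,u/1.5,v/1.5),world(f,u/1.5,v/1.5,.155))
E
```

```text
[0.5436 0.1014 0.1531] [0.5434 0.102  0.155 ]
[0.5427 0.1047 0.1526] [0.5426 0.1054 0.155 ]
[0.5375 0.1525 0.1519] [0.5374 0.1528 0.155 ]
[0.5395 0.1485 0.1528] [0.5393 0.1488 0.155 ]
```

Request:
{"op": "move_arm", "data": {
  "deltas": [
    [[0, 0, 0.1], [-0.08, 0.3, 0], 0],
    [[0, 0, 0.2], [-0.08, 0.6, 0], 0],
    [[0, 0, 0.3], [-0.08, 0.775, 0], 0],
    [[0, 0, 0.4], [-0.08, 0.775, 0], 0],
    [[0, 0, 0.5], [-0.08, 0.775, 0], 0],
    [[0, 0, 0.6], [-0.08, 0.775, 0], 0],
    [[0, 0, 0.7], [-0.08, 0.775, 0], 0],
    [[0, 0, 0.78], [-0.08, 0.775, 0], 0]
  ]
}}

```text
time: 18.82
tool_pos: [0.5358, 0.1777, 0.2281]
tcp_rot: [-0.14, -3.134, 0.002]
wrist_force: [-1.0, -0.2, -0.2]
width: 0.499
```

Request:
{"op": "move_arm", "data": {
  "deltas": [
    [[0, 0, 0.1], [-0.08, 0.3, 0], 0],
    [[0, 0, 0.2], [-0.08, 0.6, 0], 0],
    [[0, 0, 0.3], [-0.08, 0.775, 0], 0],
    [[0, 0, 0.4], [-0.08, 0.775, 0], 0],
    [[0, 0, 0.5], [-0.08, 0.775, 0], 0],
    [[0, 0, 0.6], [-0.08, 0.775, 0], 0],
    [[0, 0, 0.7], [-0.08, 0.775, 0], 0],
    [[0, 0, 0.78], [-0.08, 0.775, 0], 0],
    [[0, 0, 0.78], [-0.08, 0.775, 0], 0],
    [[0, 0, 0.78], [-0.08, 0.775, 0], 0]
  ]
}}

```text
time: 20.08
tool_pos: [0.5286, 0.2553, 0.2297]
tcp_rot: [1.68, -2.652, -0.001]
wrist_force: [-0.4, 0.5, -1.0]
width: 0.497
```

```bash
python3 - <<'E'
from h import *
from scipy.spatial.transform import Rotation as Ro
np.set_printoptions(precision=4,suppress=True)
shot('wrist','w8',scale=1.5); s=status.read_state(); T=Ro.from_rotvec(s['tcp_rot']).as_matrix()
print(s['tool_pos'],s['q'],np.degrees(np.arctan2(T[1,1],T[0,1])),T[:,2])
f=load('w8'); v,u=np.mgrid[:384,:512]; r=np.linalg.inv(f['K'])@np.stack([u.ravel(),v.ravel(),np.ones(u.size)]); P=(f['R'].T@(r*f['d'].ravel()-f['t'][:,None])).T.reshape(384,512,3)
m=(f['im'].max(2)<90)&(abs(P[...,2]-.11)<.006)&(np.hypot(P[...,0]-.5295,P[...,1]-.2555)<.035)
p=P[m][:,:2].astype(np.float32); print(len(p),cv2.minAreaRect(p*1000))
E
```

```text
[0.5288 0.2553 0.2301] [ 0.4074  0.1011  1.797  -0.      1.2453 -2.2933] 154.7405906131214 [-0.0017 -0.0008 -1.    ]
687 ((528.9390258789062, 255.3102569580078), (44.170570373535156, 11.928253173828125), 61.89324188232422)
```

View pics/w8.png

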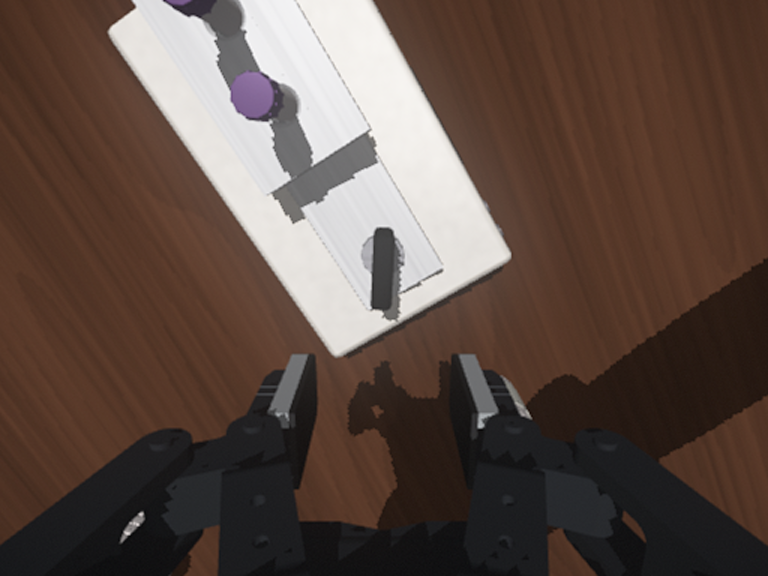

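The wing fits as 44×12 mm, centred at (0.5289,0.2553), with its long axis at 61.9°. So I trim the yaw by −2.8° and descend.

Request:
{"op": "move_arm", "data": {
  "deltas": [
    [[0, 0, -0.03], [0, 0, -0.4], 0],
    [[0, 0, -0.03], [0, 0, -0.8], 0],
    [[0, 0, -0.03], [0, 0, -0.9], 0],
    [[0, 0, -0.03], [0, 0, -0.9], 0],
    [[0, 0, -0.03], [0, 0, -0.9], 0]
  ]
}}

```text
time: 20.75
tool_pos: [0.5307, 0.2562, 0.1433]
tcp_rot: [-1.619, 2.688, -0.001]
wrist_force: [-0.0, -0.1, 0.3]
width: 0.497
```

Request:
{"op": "move_arm", "data": {
  "deltas": [
    [[0, 0, 0], [0, 0, -0.2], 0],
    [[0, 0, 0], [0, 0, -0.4], 0],
    [[0, 0, 0], [0, 0, -0.6], 0],
    [[0, 0, 0], [0, 0, -0.6], 0],
    [[0, 0, 0], [0, 0, -0.6], 1],
    [[0, 0, 0], [0, 0, -0.6], 1],
    [[0, 0, 0], [0, 0, -0.6], 1],
    [[0, 0, 0], [0, 0, -0.6], 1],
    [[0, 0, 0], [0, 0, -0.6], 1],
    [[0, 0, 0], [0, 0, -0.6], 1],
    [[0, 0, 0], [0, 0, -0.6], 1]
  ],
  "grip_force": 60
}}

```text
time: 22.12
tool_pos: [0.5296, 0.2561, 0.0821]
tcp_rot: [-1.621, 2.69, 0.001]
wrist_force: [-2.8, 1.9, 4.8]
width: 0.128
```

```bash
cat > st.py <<'E'
from h import *
from scipy.spatial.transform import Rotation as Ro
np.set_printoptions(precision=4,suppress=True)
s=status.read_state(); T=Ro.from_rotvec(s['tcp_rot']).as_matrix()
print(s['time'],s['tool_pos'],'yaw',np.degrees(np.arctan2(T[1,1],T[0,1])),'F',s['wrist_force'],'M',s['torque'],'w',s['width'],'q6',s['q'][5],'tq6',s['joint_torque'][5])
E
python3 st.py
```

```text
22.125 [0.5296 0.2561 0.0821] yaw 152.13662126016962 F [-2.8198  1.9052  4.7747] M [ 0.3096  0.5353 -0.0336] w 0.12819738746392734 q6 -2.247883692618431 tq6 -0.030696142930537462
```

Wing gripped. Turning clockwise now, watching the moment about z.

Request:
{"op": "move_arm", "data": {
  "deltas": [
    [[0, 0, -0.08], [0, 0, 0], 1],
    [[0, 0, -0.16], [0, 0, 0], 1],
    [[0, 0, -0.24], [0, 0, 0], 1],
    [[0, 0, -0.32], [0, 0, 0], 1],
    [[0, 0, -0.4], [0, 0, 0], 1],
    [[0, 0, -0.48], [0, 0, 0], 1],
    [[0, 0, -0.48], [0, 0, 0], 1],
    [[0, 0, -0.48], [0, 0, 0], 1]
  ]
}}

```text
time: 23.12
tool_pos: [0.5304, 0.2551, 0.0821]
tcp_rot: [-0.519, 3.096, -0.002]
wrist_force: [-1.0, -1.2, 6.0]
width: 0.131
```

```bash
python3 st.py
```

```text
23.125 [0.5304 0.2551 0.0821] yaw 109.03544630397835 F [-1.0142 -1.1806  6.0245] M [-0.3794  0.1868 -0.0445] w 0.1305005299523275 q6 -1.4953096723028882 tq6 -0.07083644159138203
```

Request:
{"op": "move_arm", "data": {
  "deltas": [
    [[0, 0, -0.04], [0, 0, 0], 1],
    [[0, 0, -0.08], [0, 0, 0], 1],
    [[0, 0, -0.1], [0, 0, 0], 1],
    [[0, 0, -0.1], [0, 0, 0], 1],
    [[0, 0, -0.1], [0, 0, 0], 1]
  ]
}}

```text
time: 23.75
tool_pos: [0.5305, 0.2548, 0.0821]
tcp_rot: [-0.275, 3.128, -0.002]
wrist_force: [-0.2, -2.4, 5.9]
width: 0.131
```

```bash
python3 st.py
```

```text
23.75 [0.5305 0.2548 0.0821] yaw 100.04168471787216 F [-0.1641 -2.427   5.9156] M [-0.5198  0.1081 -0.0888] w 0.1310427257487313 q6 -1.3382940079705512 tq6 -0.0737051130272448
```

Request:
{"op": "move_arm", "data": {
  "deltas": [
    [[0, 0, -0.03], [0, 0, 0], 1],
    [[0, 0, -0.06], [0, 0, 0], 1],
    [[0, 0, -0.09], [0, 0, 0], 1],
    [[0, 0, -0.09], [0, 0, 0], 1],
    [[0, 0, -0.09], [0, 0, 0], 1]
  ]
}}

```text
time: 24.38
tool_pos: [0.5305, 0.2546, 0.0822]
tcp_rot: [-0.063, 3.138, -0.004]
wrist_force: [-0.6, -2.8, 6.3]
width: 0.127
```

```bash
python3 st.py
```

```text
24.375 [0.5305 0.2546 0.0822] yaw 92.28629905977917 F [-0.6366 -2.7585  6.2711] M [-0.4422  0.2413  1.9046] w 0.12724511254943982 q6 -1.2010088991347103 tq6 1.8830260634422302
```

The moment about z rose to 1.9 N m, so it's at the stop (expected yaw ~96°). A quarter turn back in this grip would pass the last joint's range. I'll unwind the load, release, lift, check, and regrip a half turn round.

Request:
{"op": "move_arm", "data": {
  "deltas": [
    [[0, 0, 0.02], [0, 0, 0], 1],
    [[0, 0, 0.035], [0, 0, 0], 1],
    [[0, 0, 0.035], [0, 0, 0], 1]
  ]
}}

```text
time: 24.75
tool_pos: [0.5305, 0.2547, 0.0821]
tcp_rot: [-0.144, 3.136, -0.003]
wrist_force: [-1.0, -3.0, 6.0]
width: 0.127
```

```bash
python3 st.py
```

```text
24.75 [0.5305 0.2547 0.0821] yaw 95.24599706911387 F [-1.0289 -3.0444  6.0056] M [-0.5092  0.1068  0.7165] w 0.12746602141479496 q6 -1.2537067259885277 tq6 0.6625209376215935
```

Request:
{"op": "move_arm", "data": {
  "deltas": [
    [[0, 0, 0], [0, 0, 0], 0.4],
    [[0, 0, 0], [0, 0, 0], 0],
    [[0, 0, 0], [0, 0, 0], 0],
    [[0, 0, 0], [0, 0, 0], 0],
    [[0, 0, 0], [0, 0, 0.4], 0],
    [[0, 0, 0], [0, 0, 0.8], 0],
    [[0, 0, 0], [0, 0, 1], 0],
    [[0, 0, 0], [0, 0, 1], 0],
    [[0, 0, 0], [0, 0, 1], 0]
  ]
}}

```text
time: 25.88
tool_pos: [0.5283, 0.2551, 0.1795]
tcp_rot: [0.137, -3.136, 0.001]
wrist_force: [-0.5, 0.0, -1.2]
width: 0.5
```

```bash
cat > wing.py <<'E'
import sys
from h import *
fn=sys.argv[1]; shot('wrist',fn,scale=1.5)
f=load(fn); v,u=np.mgrid[:384,:512]; r=np.linalg.inv(f['K'])@np.stack([u.ravel(),v.ravel(),np.ones(u.size)]); P=(f['R'].T@(r*f['d'].ravel()-f['t'][:,None])).T.reshape(384,512,3)
m=(f['im'].max(2)<90)&(abs(P[...,2]-.11)<.006)&(np.hypot(P[...,0]-.5295,P[...,1]-.2555)<.035)
p=P[m][:,:2].astype(np.float32); print(len(p),cv2.minAreaRect(p*1000)); print('ends',p[p[:,0].argmin()],p[p[:,0].argmax()])
h=cv2.cvtColor(f['im'],cv2.COLOR_RGB2HSV); m=(h[...,0]>120)&(h[...,0]<160)&(h[...,1]>50)&(abs(P[...,2]-.154)<.005)
n,l,s,c=cv2.connectedComponentsWithStats(m.astype(np.uint8))
for i in range(1,n):
    if s[i,4]>40: print('cap',P[l==i].mean(0),s[i,4])
E
python3 wing.py w9; python3 st.py
```

```text
979 ((527.6468505859375, 255.37913513183594), (42.74662780761719, 11.853293418884277), 5.175360202789307)
ends [0.5061998  0.25522843] [0.54914963 0.25328285]
cap [0.53840581 0.15077804 0.15352567] 797
25.925 [0.528 0.255 0.179] yaw 94.99108151934371 F [-0.687  -0.1932 -0.7254] M [-0.0292  0.0415 -0.0217] w 0.502564183630236 q6 -1.250435418967364 tq6 -0.00017268732790398644
```

The wing axis is at 5.2°, aligned with the heater's yaw (about 6°), so it is seated (started at 61.9°). Flipping the grip a half turn.

Request:
{"op": "move_arm", "data": {
  "deltas": [
    [[0, 0, -0.11], [0, 0, 0], 0],
    [[0, 0, -0.22], [0, 0, 0], 0],
    [[0, 0, -0.33], [0, 0, 0], 0],
    [[0, 0, -0.44], [0, 0, 0], 0],
    [[0, 0, -0.55], [0, 0, 0], 0],
    [[0, 0, -0.66], [0, 0, 0], 0],
    [[0, 0, -0.77], [0, 0, 0], 0],
    [[0, 0, -0.88], [0, 0, 0], 0],
    [[0, 0, -1], [0, 0, 0], 0],
    [[0, 0, -1], [0, 0, 0], 0]
  ]
}}

```text
time: 27.18
tool_pos: [0.5283, 0.2551, 0.1793]
tcp_rot: [-2.12, -2.317, 0.005]
wrist_force: [-0.1, 0.3, 0.7]
width: 0.498
```

Request:
{"op": "move_arm", "data": {
  "deltas": [
    [[0, 0, -0.11], [0, 0, 0], 0],
    [[0, 0, -0.22], [0, 0, 0], 0],
    [[0, 0, -0.33], [0, 0, 0], 0],
    [[0, 0, -0.44], [0, 0, 0], 0],
    [[0, 0, -0.55], [0, 0, 0], 0],
    [[0, 0, -0.66], [0, 0, 0], 0],
    [[0, 0, -0.77], [0, 0, 0], 0],
    [[0, 0, -0.88], [0, 0, 0], 0],
    [[0, 0, -1], [0, 0, 0], 0],
    [[0, 0, -1], [0, 0, 0], 0],
    [[0, 0, -1], [0, 0, 0], 0]
  ]
}}

```text
time: 28.55
tool_pos: [0.5291, 0.2555, 0.1807]
tcp_rot: [3.138, 0.144, -0.001]
wrist_force: [-0.4, -0.3, -0.1]
width: 0.5
```

```bash
python3 wing.py w10; python3 st.py
```

```text
956 ((529.9326782226562, 255.84130859375), (43.407501220703125, 11.085768699645996), 5.625950813293457)
ends [0.5078856 0.2582602] [0.5516793  0.25442877]
cap [0.53998675 0.15096302 0.15429497] 760
28.6 [0.5292 0.2555 0.1809] yaw -84.80381376504825 F [-0.9959 -1.4431 -0.7919] M [-0.0231  0.0229  0.008 ] w 0.5034629420767524 q6 1.8875598977844708 tq6 -0.033295947359874845
```

Request:
{"op": "move_arm", "data": {
  "deltas": [
    [[0, 0, 0], [0, 0, -0.4], 0],
    [[0, 0, 0], [0, 0, -0.8], 0],
    [[0, 0, 0], [0, 0, -0.99], 0],
    [[0, 0, 0], [0, 0, -0.99], 0],
    [[0, 0, 0], [0, 0, -0.99], 0],
    [[0, 0, 0], [0, 0, -0.99], 1],
    [[0, 0, 0], [0, 0, -0.99], 1],
    [[0, 0, 0], [0, 0, -0.99], 1],
    [[0, 0, 0], [0, 0, -0.99], 1],
    [[0, 0, 0], [0, 0, -0.99], 1],
    [[0, 0, 0], [0, 0, -0.99], 1],
    [[0, 0, 0], [0, 0, -0.99], 1]
  ],
  "grip_force": 60
}}

```text
time: 30.1
tool_pos: [0.5307, 0.2548, 0.0842]
tcp_rot: [3.137, 0.14, 0.004]
wrist_force: [-0.6, -4.1, 6.1]
width: 0.131
```

```bash
python3 st.py
```

```text
30.1 [0.5307 0.2548 0.0842] yaw -84.89996835827274 F [-0.562  -4.1406  6.1115] M [-0.7711  0.0528  0.5762] w 0.13129385141882274 q6 1.8899921707006035 tq6 0.5477806180715561
```

At the grip the moment reads +0.58 N m, so the wing is still on its stop. Backing off a quarter turn.

Request:
{"op": "move_arm", "data": {
  "deltas": [
    [[0, 0, 0.08], [0, 0, 0], 1],
    [[0, 0, 0.16], [0, 0, 0], 1],
    [[0, 0, 0.24], [0, 0, 0], 1],
    [[0, 0, 0.32], [0, 0, 0], 1],
    [[0, 0, 0.4], [0, 0, 0], 1],
    [[0, 0, 0.48], [0, 0, 0], 1],
    [[0, 0, 0.56], [0, 0, 0], 1],
    [[0, 0, 0.64], [0, 0, 0], 1],
    [[0, 0, 0.72], [0, 0, 0], 1],
    [[0, 0, 0.8], [0, 0, 0], 1],
    [[0, 0, 0.88], [0, 0, 0], 1],
    [[0, 0, 0.96], [0, 0, 0], 1],
    [[0, 0, 1], [0, 0, 0], 1],
    [[0, 0, 1], [0, 0, 0], 1],
    [[0, 0, 1], [0, 0, 0], 1],
    [[0, 0, 1], [0, 0, 0], 1],
    [[0, 0, 1], [0, 0, 0], 1]
  ]
}}

```text
time: 32.22
tool_pos: [0.5284, 0.2565, 0.0841]
tcp_rot: [-2.122, -2.314, -0.0]
wrist_force: [-7.2, 1.4, 9.8]
width: 0.126
```

```bash
python3 st.py; python3 wing.py w11
```

```text
32.225 [0.5284 0.2565 0.0841] yaw 4.973231268437244 F [-7.1917  1.4419  9.8113] M [0.2183 1.1835 0.0486] w 0.12632134219854355 q6 0.3202473392691391 tq6 0.06520532537251711
3457 ((528.4935302734375, 256.8981628417969), (37.71745681762695, 38.02436065673828), 53.69065856933594)
ends [0.5097471  0.26286623] [0.5470934 0.2659311]
```

View pics/w11.png

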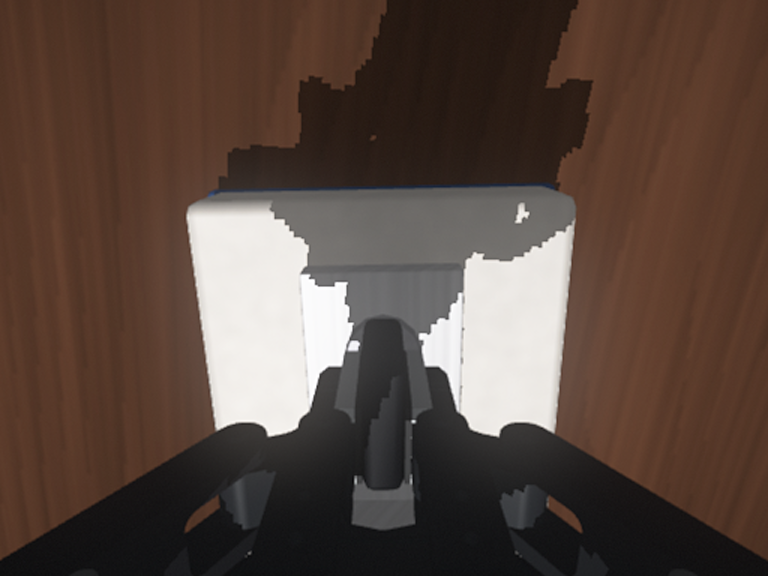

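The wing is pinched and lies along the heater's y axis, a quarter turn from its seat. Last check on the tubes is with the top camera, then I hand in.

```bash
python3 - <<'E'
from h import *
np.set_printoptions(precision=4,suppress=True)
shot('top','t2'); f=load('t2'); h=cv2.cvtColor(f['im'],cv2.COLOR_RGB2HSV)
m=((h[...,0]>115)&(h[...,0]<165)&(h[...,1]>50)).astype(np.uint8)
n,l,s,c=cv2.connectedComponentsWithStats(m)
for i in range(1,n):
    if s[i,4]>4: print(c[i],s[i,4],world(f,*c[i]))
s=status.read_state(); print(s['joint_vel'],s['width'],s['time'])
order.finish_job()
E
```

```text
[229.1111 180.5185] 27 [0.5428 0.0998 0.1522]
[212.4231 182.1538] 26 [0.5383 0.1486 0.1531]
[339.05 207.1 ] 20 [ 0.4646 -0.2356  0.0823]
[324.95 210.9 ] 20 [ 0.4535 -0.1922  0.0792]
[-0.0008 -0.0013 -0.0002  0.001   0.0017  0.0002] 0.12861329343196573 32.325
the job is handed in; nothing more can be done
```

Both tall tubes are home in the heater block's bores and the clamp screw is backed off a quarter turn, with the wing still gripped. I handed the job in at 32.3 s of the 72 s allowed; no verdict is reported.

- **Tubes:** the cap tops read 0.152–0.153 m against 0.155 m expected, which is within camera error. Their positions are within 3–4 mm of my bore measurements by the top camera, and that camera reads about 3–4 mm low in y here. The wrist camera had them about 2 mm off or better.
- **Short tubes:** both are still in the rack, about 1 mm from where they started. I went nowhere near the disc or the bottle and did not re-measure them.
- **Seating:** the wing turned clockwise from 61.9° until the moment reached 1.9 N m. It then stood at 5.2–5.6°, in line with the heater's own angle.
- **Regrip:** a quarter turn back in that grip would have passed the last joint's range, so I let go and regripped it the other way round. The moment then showed it still on its stop.
- **Back-off:** the tool turned 89.9° counter-clockwise, from −84.9° to +5.0°. The wing lies along the heater's y axis, roughly 1.55–1.57 rad off its seat, and the arm is still with a 60 N grip commanded.
- **Failed check:** the automatic wing-angle fit failed on the last picture because the fingers hid the wing. The final angle therefore rests on the tool's turn and on looking at the picture.

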